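# Sort solid pressing weights from hollow spacers in the print studio

## Robot

A 6-joint arm with a two-finger parallel gripper is mounted at the origin on the work surface. World frame = base frame: x ahead of the robot, y to its left, z up, the work surface at z = 0. Lengths are in m, angles in rad, forces in N, time in s.
With the tool pointing down it reaches from about 0.375 to 0.9 m from the base axis. Payload 3.1 kg.
Tool frame: the origin (TCP) lies where the fingers leave the gripper's body, on its centre line; the fingertips stand 73 mm ahead of it and the grasp point (between the pads) lies 54 mm ahead of it; z points along the fingers, y is the line along which they close (so a half turn about z gives the same grasp; the last joint's range is limited). The gripper opens to 85 mm and grips with 20 to 120 N. Pads are 22 mm wide; open, the fingers measure 114 mm over their backs; the gripper's body (76 mm by 85 mm) begins 54 mm behind the grasp point. The pads swing forward as they close: fully open they stand 13 mm farther back than shut.
Start: joints at [-1.514, 0.527, 1.433, -0, 1.181, -0.178], TCP at [0.146, -0.608, 0.304] pointing down, gripper open.
Joint ranges: [-3.08, 3.08], [-0.75, 2.2], [0.22, 2.44], [-1.43, 4.57], [0, 2.65], [-2.85, 2.85]. Speed limits (rad/s): [2.79, 2.79, 3.14, 3.14, 3.14, 3.14].

## Interface

Orientations are given as a unit quaternion [x, y, z, w].
In Python, from station import manip gives the robot as it stands.
- The arm moves only by the shell command python3 -m crank 'ROWS' [FORCE]. ROWS is JSON, a list of rows, each an object with "dp": the shift along the tool's x, y, z normalised to -1 to 1, where 1 is 50 cm, a list of three; "delta_rot": the turn, a rotation vector about the tool's x, y, z normalised to -1 to 1, where 1 is 2 pi rad, a list of three; "fingers": the opening, from -1 (shut) to 1 (fully open). A call has 1 to 12 rows; each row shifts and turns the commanded pose from where the row before left it, along the tool's axes as they then stand; what a row does not reach is not made up. A row lasts 1/12 s, in which the tool goes at most 41.7 mm and 7.16 degrees, less where a joint would pass 70% of its speed; a pose out of reach is approached as far as the arm can. A call with a number of a shift or a turn outside -1 to 1 is refused whole. A call with a gripper value outside its range is refused whole. The fingers move at their own pace and stop on an object; FORCE is the grip in N (left out, the last holds). Time passes only in rows, so rows that do not move let the fingers close. It gives the time, the measured TCP pose, the force, the opening and the grip force at its end, in the units of the state.
- manip.sense(): the state, without advancing time (a new reading comes with each control period).
- manip.snapshot(name): name is "scene" or "top" or "wrist"; returns (picture, depth): 400x640x3 uint8, red, green, blue; 400x640 float32, m along the optical axis (not along the pixel's ray), 0 where there is no reading.
- manip.camera_model(name): a dict with "fx", "fy", "cx", "cy" (pixels), "origin" and "attitude" of the camera in the world. Camera axes: x right, y up, looking along -z (the intrinsics and any distortion apply to the point x, -y, -z); pixel columns grow to the right and rows downward; lengths in m; the calibration is good to about 2 mm. A picture is of the moment at which its call begins: read the wrist's pose just before it. camera_model takes no time and is no camera call; for the wrist camera it gives the pose at the moment of the call.
- manip.sign_off(): hands the job in; it is judged then, once.
The state is a dict: "t": time; "q": joint angles; "qd": joint speeds; "tau": joint torques, N m; "tcp_pos": TCP position; "tool_rot": TCP orientation; "force": force on the tool from outside, world axes, zero at the start; "ft_torque": the same for the moment, N m; "finger_gap": opening from 0.0 (shut) to 1.0 (fully open); "gripper_force": force on a finger pad.
Only numpy, scipy, OpenCV 4.12 (cv2) and the standard library are available. Lean on these libraries where they do the work, as an engineer would, in place of code of your own. Each camera call takes 0.05 s, during which the arm holds its last target. There are 200 camera calls.

## Task

The two blue pressing blocks on the green mat look the same, but each may be a solid weight or a hollow spacer (perhaps both of one kind), and only heft tells which. Slide every solid block into the red dock and every hollow one into the yellow dock, each standing upright on its base, lined up with the rails and wholly on the coloured area. Never raise a block more than 4 cm off the mat, do not tip one over, and leave the roll of tape and the ink knife where they are.

Things in the scene. Friction and masses are not known exactly. Their poses are not given: they have to be found in the camera images.
- block_a: A blue pressing block with two metal bands, loose on the mat: 56 mm (x) by 120 mm (y, long axis, within 15 deg of world y), 48 mm high, dark handle on top. Origin: centre of its underside. Either solid aluminium (0.68-0.88 kg) or a hollow spacer (0.2-0.26 kg), balanced about its middle; only weight tells which. Slides when pushed low on an end.
- block_b: Another blue pressing block with two metal bands, loose on the mat: 56 mm (x) by 120 mm (y, long axis, within 15 deg of world y), 48 mm high, dark handle on top. Origin: centre of its underside. Either solid aluminium (0.68-0.88 kg) or a hollow spacer (0.2-0.26 kg), balanced about its middle; only weight tells which. Slides when pushed low on an end.
- block_a_handle (a point): middle of block_a's handle: a straight bar along the block's y, 60 mm long, 12 mm wide (x), 14 mm high, on two posts near its ends. The point is 76 mm above the block's underside, over its centre; the bar's top is at 83 mm, its underside 21 mm above the block's top
- block_b_handle (a point): the same point of block_b
- red_dock: Red dock fixed on the mat, for solid blocks; left or right of the mat: coloured area 270 mm (x) by 200 mm (y), flush with the mat, between two rails along its y (40 mm high, 12 mm thick, 270 mm clear between). Open at both y ends, no stops: blocks slide in along y, two fit side by side. Origin: centre, on the mat. Its y is within 5 deg of world y.
- yellow_dock: Yellow dock fixed on the mat, for hollow blocks; left or right of the mat: coloured area 270 mm (x) by 200 mm (y), flush with the mat, between two rails along its y (40 mm high, 12 mm thick, 270 mm clear between). Open at both y ends, no stops: blocks slide in along y, two fit side by side. Origin: centre, on the mat. Its y is within 5 deg of world y.
- mat: green cutting mat, 560 by 1240 mm, 3 mm thick, fixed on the table; its top (z = 3 mm) carries blocks and docks. Origin under its centre
- tape: ring of white tape, 96 mm across and 25 mm high, lying flat on the mat to the left, beyond the left dock; a bystander. Origin at the centre of its underside
- ink_knife: ink knife, about 270 mm long and 20 mm high, blade to the left, lying on the left near the robot; a bystander. Origin on its underside near its middle

How it is judged:
At the end, for the whole second after the job is handed in: Each block upright (within 3.4 degrees) and at rest on the mat, a solid one (over 4.9 N on the mat) in the red dock, a hollow one in the yellow; its centre within 35 mm of the dock's along the dock's y and 110 mm along its x, long axis within 0.25 rad of the dock's y (((x of block_a in the frame of red_dock between -0.11 and 0.11 m and y of block_a in the frame of red_dock between -0.035 and 0.035 m and angle between the y axis of block_a and the y axis of red_dock, either way round below 0.25 rad and contact force between block_a and mat above 4.9 N) or (x of block_a in the frame of yellow_dock between -0.11 and 0.11 m and y of block_a in the frame of yellow_dock between -0.035 and 0.035 m and angle between the y axis of block_a and the y axis of yellow_dock, either way round below 0.25 rad and contact force between block_a and mat between 1 and 4.9 N)) and angle between each of block_a, block_b's own z axis and vertical below 0.06 rad and linear speed of each of block_a, block_b below 0.02 m/s and height (world z) of each of block_a, block_b below 0.008 m and ((x of block_b in the frame of red_dock between -0.11 and 0.11 m and y of block_b in the frame of red_dock between -0.035 and 0.035 m and angle between the y axis of block_b and the y axis of red_dock, either way round below 0.25 rad and contact force between block_b and mat above 4.9 N) or (x of block_b in the frame of yellow_dock between -0.11 and 0.11 m and y of block_b in the frame of yellow_dock between -0.035 and 0.035 m and angle between the y axis of block_b and the y axis of yellow_dock, either way round below 0.25 rad and contact force between block_b and mat between 1 and 4.9 N))); the robot touches nothing.
It fails at once if a block was raised more than 4.5 cm off the mat (height (world z) of any of block_a, block_b above 0.048 m).
It fails at once if a block was tipped over (more than 40 degrees) (angle between any of block_a, block_b's own z axis and vertical above 0.7 rad).
It fails at once if the tape or the ink knife was moved more than 20 mm (distance of any of tape, ink_knife from where it was at the start of the episode above 0.02 m).
It also fails if it takes over 69 s, if anything falls off the work surface, if the arm or the gripper's body presses on something with over 40 N, if the wrist force passes 120 N, or if a joint passes its speed limit or range.

## Working session

There is one attempt and no reset: what is moved stays moved. The work goes in short steps, Python scripts to look and compute and a shell command to move; the robot and the scene stay as the last step left them, time stands still between calls to the robot, and variables do not carry over. Pictures are saved under pics/ and viewed, at most 10 in all, crops included, and the job is handed in when it is done.

```bash
ls; mkdir -p pics; python3 - <<'E'
from station import manip
import cv2,numpy as np
np.set_printoptions(precision=4,suppress=True)
s=manip.sense(); print({k:np.round(v,3) for k,v in s.items()})
for n in ["top","scene"]:
    im,d=manip.snapshot(n); cv2.imwrite(f"pics/{n}0.png",im[...,::-1]); np.save(f"{n}0.npy",d); print(manip.camera_model(n))
E
```

```text
pics
{'t': np.float64(0.0), 'q': array([-1.514,  0.528,  1.434,  0.   ,  1.181, -0.178]), 'qd': array([-0.001, -0.001,  0.001, -0.   , -0.001, -0.001]), 'tau': array([ -0.001, -44.235, -17.803,  -0.   ,   0.008,   0.   ]), 'tcp_pos': array([ 0.146, -0.607,  0.303]), 'tool_rot': array([ 0.993,  0.118,  0.   , -0.001]), 'force': array([0.336, 0.426, 0.225]), 'ft_torque': array([ 0.005,  0.014, -0.031]), 'gripper_force': np.float64(0.0), 'finger_gap': np.float64(1.001)}
{'fx': 517.1538564706302, 'fy': 517.1538564706302, 'cx': 312.20288873086935, 'cy': 202.79201394817972, 'origin': array([0.3672, 0.0931, 1.2763]), 'attitude': array([ 0.0301, -0.0314, -0.7015,  0.7114])}
{'fx': 416.3009670449837, 'fy': 416.3009670449837, 'cx': 322.337368956049, 'cy': 189.63819195625757, 'origin': array([1.1832, 0.4966, 0.8579]), 'attitude': array([0.1953, 0.3458, 0.7939, 0.4604])}
```

View pics/top0.png

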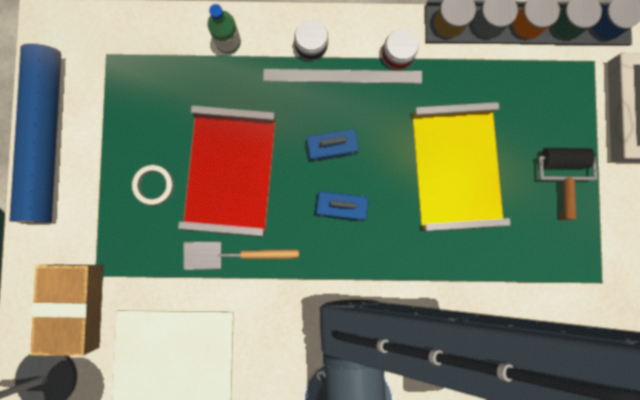

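The top view has the red dock on the left (+y, around 230,172), the yellow dock on the right (458,168), and blocks at (332,145) and (342,206). The tape is at (152,184) and the knife runs along row 255. Next I measure all of them.

```bash
cat > h.py <<'E'
import cv2,numpy as np
from scipy.spatial.transform import Rotation as R
def cast(c,uv,z):
    uv=np.atleast_2d(uv).astype(float)
    d=np.c_[(uv[:,0]-c['cx'])/c['fx'],-(uv[:,1]-c['cy'])/c['fy'],-np.ones(len(uv))]
    d=R.from_quat(c['attitude']).apply(d); o=np.array(c['origin'])
    return (o+d*((z-o[2])/d[:,2])[:,None])[:,:2]
def rects(im,c,lo,hi,z,amin,n,k=3):
    """rotated rects of colour blobs cast on plane z: centre, sizes, angle of long axis from world y"""
    m=cv2.inRange(cv2.cvtColor(im,cv2.COLOR_RGB2HSV),lo,hi)
    m=cv2.morphologyEx(m,cv2.MORPH_CLOSE,np.ones((k,k),np.uint8))
    out=[]
    for q in sorted(cv2.findContours(m,cv2.RETR_EXTERNAL,cv2.CHAIN_APPROX_NONE)[0],key=cv2.contourArea)[::-1][:n]:
        if cv2.contourArea(q)<amin: continue
        p=cast(c,q[:,0],z)
        (cx,cy),s,_=r=cv2.minAreaRect((p*1000).astype(np.float32)); b=cv2.boxPoints(r)
        e=max([b[1]-b[0],b[2]-b[1]],key=np.linalg.norm); e=e*np.sign(e[1])
        out.append((q[:,0].mean(0),np.array([cx,cy])/1e3,np.sort(s),np.arctan2(-e[0],e[1])))
    return out
E
python3 - <<'E'
from h import *
from station import manip
np.set_printoptions(precision=3,suppress=True)
im=cv2.imread('pics/top0.png')[...,::-1].copy(); c=manip.camera_model('top')
def show(n,rs):
    for r in rs: print(n,r[0],r[1],r[2],round(r[3],3))
im2=im.copy(); im2[:, :110]=0; im2[:100]=0; im2[290:]=0
show('block',rects(im2,c,(100,120,60),(125,255,255),.051,200,3,9))
show('red',rects(im2,c,(0,170,120),(8,255,255),.003,2000,1))
show('yel',rects(im2,c,(24,170,120),(34,255,255),.003,2000,1))
t=cv2.inRange(im2,(150,150,150),(255,255,255)); 
for q in cv2.findContours(t,cv2.RETR_EXTERNAL,cv2.CHAIN_APPROX_NONE)[0]:
    if cv2.contourArea(q)>150: print('grey',q[:,0].mean(0),cast(c,q[:,0].mean(0),.02))
show('handle', rects(im2[:, :],c,(90,0,20),(130,110,90),.086,40,6,1))
E
```

```text
block [341.551 205.543] [0.468 0.021] [ 57.031 119.822] -0.104
block [331.64  144.147] [0.616 0.046] [ 58.391 119.742] 0.181
red [229.552 172.335] [0.553 0.299] [199.611 263.693] 1.498
yel [457.059 168.275] [ 0.57  -0.268] [203.019 272.184] -1.492
grey [201.974 255.018] [[0.347 0.356]]
grey [220.5   228.318] [[0.412 0.313]]
grey [467.512 223.988] [[ 0.431 -0.287]]
grey [151.679 184.275] [[0.517 0.484]]
grey [232.012 112.   ] [[0.7   0.293]]
grey [457.   107.88] [[ 0.718 -0.264]]
grey [630.088 129.38 ] [[ 0.67  -0.692]]
grey [434.237 257.589] [[ 0.348 -0.205]]
```

```bash
cat >> h.py <<'E'
def go(m,x,y,z,yaw):
    """total dp and delta_rot (move units) to TCP target, tool down, tool x at yaw"""
    s=m.sense(); r=R.from_quat(s['tool_rot']); d=np.array([x,y,z])-s['tcp_pos']
    g=R.from_euler('z',yaw)*R.from_euler('x',np.pi)
    print('t %.2f'%s['t'],'tcp',s['tcp_pos'],'F',s['force'],'gap %.3f'%s['finger_gap'],'dp',r.inv().apply(d)/.5,'rot',(r.inv()*g).as_rotvec()/(2*np.pi))
E
python3 -m crank '[{"dp":[0,0,0],"delta_rot":[0,0,-0.0196],"fingers":1},{"dp":[0,0,0],"delta_rot":[0,0,-0.0196],"fingers":1},{"dp":[0,0,0],"delta_rot":[0,0,-0.0196],"fingers":1},{"dp":[0,0,0],"delta_rot":[0,0,-0.0196],"fingers":1},{"dp":[0,0,0],"delta_rot":[0,0,-0.0196],"fingers":1},{"dp":[0,0,0],"delta_rot":[0,0,-0.0196],"fingers":1},{"dp":[0,0,0],"delta_rot":[0,0,-0.0196],"fingers":1},{"dp":[0,0,0],"delta_rot":[0,0,-0.0196],"fingers":1},{"dp":[0,0,0],"delta_rot":[0,0,-0.0196],"fingers":1},{"dp":[0,0,0],"delta_rot":[0,0,-0.0196],"fingers":1}]' 60
python3 -c "
from h import *; from station import manip; np.set_printoptions(precision=4,suppress=True)
go(manip,.468,.021,.25,1.467)"
```

```text
t: 0.93
tcp_pos: [0.146, -0.6073, 0.3033]
tool_rot: [0.741, 0.672, 0.0, -0.001]
force: [0.0, -0.3, -0.4]
finger_gap: 1.001
gripper_force: 0.0
t 0.93 tcp [ 0.146  -0.6073  0.3033] F [ 0.0169 -0.2641 -0.3741] gap 1.001 dp [1.3132 0.5187 0.1083] rot [-0.     -0.0002  0.001 ]
```

18 rows of (0.073, 0.0288, 0.006).

```bash

python3 -m crank '[{"dp":[0.073,0.0288,0.006],"delta_rot":[0,0,0],"fingers":1},{"dp":[0.073,0.0288,0.006],"delta_rot":[0,0,0],"fingers":1},{"dp":[0.073,0.0288,0.006],"delta_rot":[0,0,0],"fingers":1},{"dp":[0.073,0.0288,0.006],"delta_rot":[0,0,0],"fingers":1},{"dp":[0.073,0.0288,0.006],"delta_rot":[0,0,0],"fingers":1},{"dp":[0.073,0.0288,0.006],"delta_rot":[0,0,0],"fingers":1},{"dp":[0.073,0.0288,0.006],"delta_rot":[0,0,0],"fingers":1},{"dp":[0.073,0.0288,0.006],"delta_rot":[0,0,0],"fingers":1},{"dp":[0.073,0.0288,0.006],"delta_rot":[0,0,0],"fingers":1}]' >/dev/null
python3 -m crank '[{"dp":[0.073,0.0288,0.006],"delta_rot":[0,0,0],"fingers":1},{"dp":[0.073,0.0288,0.006],"delta_rot":[0,0,0],"fingers":1},{"dp":[0.073,0.0288,0.006],"delta_rot":[0,0,0],"fingers":1},{"dp":[0.073,0.0288,0.006],"delta_rot":[0,0,0],"fingers":1},{"dp":[0.073,0.0288,0.006],"delta_rot":[0,0,0],"fingers":1},{"dp":[0.073,0.0288,0.006],"delta_rot":[0,0,0],"fingers":1},{"dp":[0.073,0.0288,0.006],"delta_rot":[0,0,0],"fingers":1},{"dp":[0.073,0.0288,0.006],"delta_rot":[0,0,0],"fingers":1},{"dp":[0.073,0.0288,0.006],"delta_rot":[0,0,0],"fingers":1},{"dp":[0,0,0],"delta_rot":[0,0,0],"fingers":1},{"dp":[0,0,0],"delta_rot":[0,0,0],"fingers":1}]'
python3 - <<'E'
from h import *; from station import manip; np.set_printoptions(precision=4,suppress=True)
go(manip,.468,.021,.133,1.467)
c=manip.camera_model('wrist'); im,d=manip.snapshot('wrist'); cv2.imwrite('pics/w1.png',im[...,::-1]); print(c)
for r in rects(im,c,(100,120,50),(125,255,255),.051,500,3,15): print(r)
E
```

```text
t: 2.6
tcp_pos: [0.4719, 0.021, 0.2495]
tool_rot: [0.741, 0.671, -0.0, -0.0]
force: [-0.6, -0.9, -0.2]
finger_gap: 0.995
gripper_force: 0.0
t 2.60 tcp [0.4719 0.021  0.2495] F [-0.6224 -0.94   -0.1867] gap 0.995 dp [-0.0008 -0.0077  0.233 ] rot [-0.0001  0.      0.0009]
{'fx': 279.0088612202191, 'fy': 279.0088612202191, 'cx': 321.7988077196358, 'cy': 199.63217448398922, 'origin': array([0.4781, 0.0861, 0.3194]), 'attitude': array([-0.131 ,  0.0068, -0.0481,  0.9902])}
(array([468.4829, 149.4714]), array([0.6143, 0.0449]), array([ 57.0837, 118.2446]), np.float32(0.17501721))
(array([318.8697, 189.7636]), array([0.4685, 0.0208]), array([ 54.5132, 118.0595]), np.float32(-0.10781849))
```

View pics/w1.png

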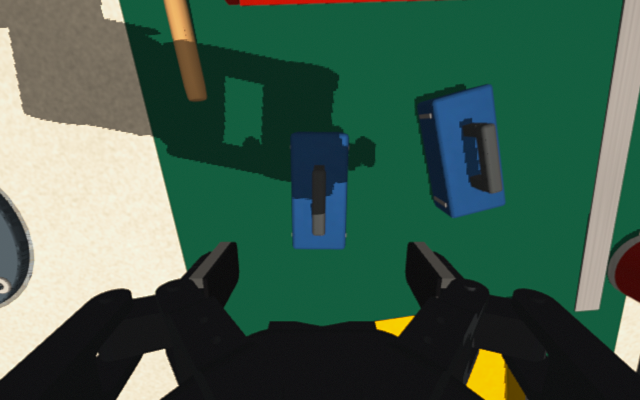

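The wrist view agrees: near block at pixel (319,190), far block at (468,150). I'll lower over the near handle, grip it and lift 10 mm.

```bash

python3 -m crank '[{"dp":[0,-0.0068,0.058],"delta_rot":[0,0,0],"fingers":1},{"dp":[0,0,0.058],"delta_rot":[0,0,0],"fingers":1},{"dp":[0,0,0.058],"delta_rot":[0,0,0],"fingers":1},{"dp":[0,0,0.057],"delta_rot":[0,0,0],"fingers":1},{"dp":[0,0,0],"delta_rot":[0,0,0],"fingers":1},{"dp":[0,0,0],"delta_rot":[0,0,0],"fingers":1},{"dp":[0,0,0],"delta_rot":[0,0,0],"fingers":1}]'
python3 -m crank '[{"dp":[0,0,0],"delta_rot":[0,0,0],"fingers":-1},{"dp":[0,0,0],"delta_rot":[0,0,0],"fingers":-1},{"dp":[0,0,0],"delta_rot":[0,0,0],"fingers":-1},{"dp":[0,0,0],"delta_rot":[0,0,0],"fingers":-1},{"dp":[0,0,0],"delta_rot":[0,0,0],"fingers":-1},{"dp":[0,0,0],"delta_rot":[0,0,0],"fingers":-1},{"dp":[0,0,0],"delta_rot":[0,0,0],"fingers":-1},{"dp":[0,0,0],"delta_rot":[0,0,0],"fingers":-1},{"dp":[0,0,0],"delta_rot":[0,0,0],"fingers":-1},{"dp":[0,0,0],"delta_rot":[0,0,0],"fingers":-1}]' 60
python3 -m crank '[{"dp":[0,0,-0.01],"delta_rot":[0,0,0],"fingers":-1},{"dp":[0,0,-0.01],"delta_rot":[0,0,0],"fingers":-1},{"dp":[0,0,0],"delta_rot":[0,0,0],"fingers":-1},{"dp":[0,0,0],"delta_rot":[0,0,0],"fingers":-1},{"dp":[0,0,0],"delta_rot":[0,0,0],"fingers":-1},{"dp":[0,0,0],"delta_rot":[0,0,0],"fingers":-1}]'
```

```text
t: 3.23
tcp_pos: [0.4686, 0.0183, 0.1354]
tool_rot: [0.743, 0.669, 0.0, 0.0]
force: [-0.0, 0.4, -0.5]
finger_gap: 1.002
gripper_force: 0.0
t: 4.07
tcp_pos: [0.4688, 0.0194, 0.1349]
tool_rot: [0.743, 0.67, 0.0, 0.001]
force: [-0.1, 0.5, 5.4]
finger_gap: 0.128
gripper_force: 60.4
t: 4.57
tcp_pos: [0.468, 0.0194, 0.144]
tool_rot: [0.743, 0.67, -0.0, -0.0]
force: [-0.2, -0.0, -8.1]
finger_gap: 0.128
gripper_force: 59.0
```

Near block weighs about 8 N, so it is solid and goes to the red dock, near side.

```bash
python3 -c "
from h import *; from station import manip; np.set_printoptions(precision=4,suppress=True)
go(manip,.491,.3035,.145,1.498)"
```

```text
t 4.57 tcp [0.468  0.0194 0.144 ] F [-0.1959 -0.0117 -8.0902] gap 0.128 dp [ 0.5698 -0.0129 -0.0019] rot [-0.0002 -0.     -0.0049]
```

```bash

python3 -m crank '[{"dp":[0.03,-0.0012,0],"delta_rot":[0,0,0],"fingers":-1},{"dp":[0.054,-0.0012,0],"delta_rot":[0,0,0],"fingers":-1},{"dp":[0.054,-0.0012,0],"delta_rot":[0,0,0],"fingers":-1},{"dp":[0.054,-0.0012,0],"delta_rot":[0,0,0],"fingers":-1},{"dp":[0.054,-0.0012,0],"delta_rot":[0,0,0],"fingers":-1},{"dp":[0.054,-0.0012,0],"delta_rot":[0,0,0],"fingers":-1},{"dp":[0.054,-0.0012,0],"delta_rot":[0,0,0],"fingers":-1},{"dp":[0.054,-0.0012,0],"delta_rot":[0,0,0],"fingers":-1},{"dp":[0.054,-0.0012,0],"delta_rot":[0,0,0],"fingers":-1},{"dp":[0.054,-0.0012,0],"delta_rot":[0,0,0],"fingers":-1},{"dp":[0.03,-0.0012,0],"delta_rot":[0,0,0],"fingers":-1},{"dp":[0.024,0,0],"delta_rot":[0,0,-0.005],"fingers":-1}]'
python3 -m crank '[{"dp":[0,0,0],"delta_rot":[0,0,0],"fingers":-1},{"dp":[0,0,0],"delta_rot":[0,0,0],"fingers":-1},{"dp":[0,0,0],"delta_rot":[0,0,0],"fingers":-1}]'
python3 - <<'E'
from h import *; from station import manip; np.set_printoptions(precision=4,suppress=True)
go(manip,.491,.3035,.136,1.498)
im,d=manip.snapshot('scene'); cv2.imwrite('pics/s1.png',im[...,::-1])
E
```

```text
t: 5.57
tcp_pos: [0.4906, 0.305, 0.1438]
tool_rot: [0.731, 0.682, -0.001, -0.0]
force: [-0.7, -0.1, -7.8]
finger_gap: 0.123
gripper_force: 59.0
t: 5.82
tcp_pos: [0.4906, 0.3024, 0.1439]
tool_rot: [0.732, 0.681, -0.001, -0.0]
force: [0.5, -1.2, -7.8]
finger_gap: 0.124
gripper_force: 58.9
t 5.82 tcp [0.4906 0.3024 0.1439] F [ 0.493  -1.1773 -7.8149] gap 0.124 dp [0.0023 0.0007 0.0158] rot [-0.0003  0.0002  0.0001]
```

View pics/s1.png

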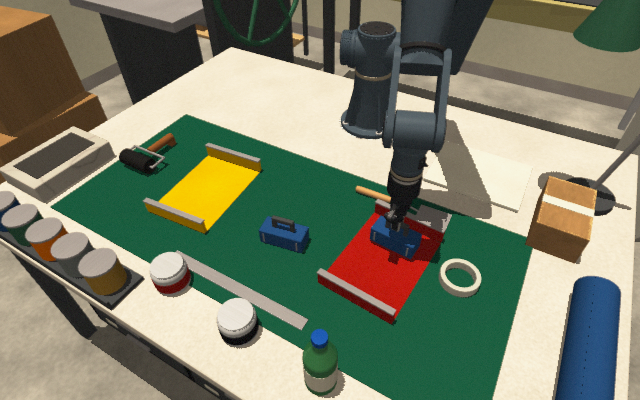

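The block hangs at (398,238), inside the red dock and clear of its rails. I'll set it down, release and rise.

```bash

python3 -m crank '[{"dp":[0,0,0.006],"delta_rot":[0,0,0],"fingers":-1},{"dp":[0,0,0.006],"delta_rot":[0,0,0],"fingers":-1},{"dp":[0,0,0.006],"delta_rot":[0,0,0],"fingers":-1},{"dp":[0,0,0],"delta_rot":[0,0,0],"fingers":-1},{"dp":[0,0,0],"delta_rot":[0,0,0],"fingers":-1},{"dp":[0,0,0],"delta_rot":[0,0,0],"fingers":-1}]'
python3 -m crank '[{"dp":[0,0,0],"delta_rot":[0,0,0],"fingers":1},{"dp":[0,0,0],"delta_rot":[0,0,0],"fingers":1},{"dp":[0,0,0],"delta_rot":[0,0,0],"fingers":1},{"dp":[0,0,0],"delta_rot":[0,0,0],"fingers":1},{"dp":[0,0,0],"delta_rot":[0,0,0],"fingers":1},{"dp":[0,0,0],"delta_rot":[0,0,0],"fingers":1},{"dp":[0,0,0],"delta_rot":[0,0,0],"fingers":1},{"dp":[0,0,0],"delta_rot":[0,0,0],"fingers":1}]'
python3 -m crank '[{"dp":[0,0,-0.04],"delta_rot":[0,0,0],"fingers":1},{"dp":[0,0,-0.07],"delta_rot":[0,0,0],"fingers":1},{"dp":[0,0,-0.07],"delta_rot":[0,0,0],"fingers":1},{"dp":[0,0,-0.04],"delta_rot":[0,0,0],"fingers":1},{"dp":[0,0,0],"delta_rot":[0,0,-0.0133],"fingers":1},{"dp":[0,0,0],"delta_rot":[0,0,-0.0133],"fingers":1},{"dp":[0,0,0],"delta_rot":[0,0,-0.0133],"fingers":1},{"dp":[0,0,0],"delta_rot":[0,0,0],"fingers":1}]'
python3 - <<'E'
from h import *; from station import manip; np.set_printoptions(precision=4,suppress=True)
go(manip,.615,.0455,.25,1.749)
E
```

```text
t: 6.37
tcp_pos: [0.4911, 0.3034, 0.1352]
tool_rot: [0.732, 0.681, -0.0, -0.0]
force: [0.5, -0.0, -8.0]
finger_gap: 0.127
gripper_force: 58.9
t: 7.03
tcp_pos: [0.4913, 0.3035, 0.1355]
tool_rot: [0.732, 0.681, 0.0, 0.0]
force: [0.3, -0.8, 0.0]
finger_gap: 0.998
gripper_force: 0.0
t: 7.7
tcp_pos: [0.4911, 0.3035, 0.2457]
tool_rot: [0.641, 0.768, 0.0, 0.0]
force: [0.3, 0.1, 0.8]
finger_gap: 0.996
gripper_force: 0.0
t 7.70 tcp [0.4911 0.3035 0.2457] F [0.321  0.0591 0.7998] gap 0.996 dp [-0.552   0.1514 -0.0087] rot [ 0.     -0.      0.0003]
```

```bash

python3 -m crank '[{"dp":[-0.069,0.0189,0],"delta_rot":[0,0,0],"fingers":1},{"dp":[-0.069,0.0189,0],"delta_rot":[0,0,0],"fingers":1},{"dp":[-0.069,0.0189,0],"delta_rot":[0,0,0],"fingers":1},{"dp":[-0.069,0.0189,0],"delta_rot":[0,0,0],"fingers":1},{"dp":[-0.069,0.0189,0],"delta_rot":[0,0,0],"fingers":1},{"dp":[-0.069,0.0189,0],"delta_rot":[0,0,0],"fingers":1},{"dp":[-0.069,0.0189,0],"delta_rot":[0,0,0],"fingers":1},{"dp":[-0.069,0.0189,0],"delta_rot":[0,0,0],"fingers":1},{"dp":[0,0,0],"delta_rot":[0,0,0],"fingers":1},{"dp":[0,0,0],"delta_rot":[0,0,0],"fingers":1}]'
python3 - <<'E'
from h import *; from station import manip; np.set_printoptions(precision=4,suppress=True)
c=manip.camera_model('wrist'); im,d=manip.snapshot('wrist'); cv2.imwrite('pics/w2.png',im[...,::-1])
for r in rects(im,c,(100,120,50),(125,255,255),.051,500,3,15): print(r)
go(manip,.615,.0455,.135,1.749)
E
```

```text
t: 8.53
tcp_pos: [0.6154, 0.0433, 0.245]
tool_rot: [0.643, 0.766, 0.0, -0.0]
force: [-1.1, 0.4, -0.2]
finger_gap: 1.0
gripper_force: 0.0
(array([324.2054, 187.4613]), array([0.617 , 0.0459]), array([ 54.3727, 116.7836]), np.float32(0.17908214))
t 8.58 tcp [0.6144 0.0448 0.2449] F [ 0.2021 -0.5964 -1.0461] gap 0.998 dp [0.0011 0.0017 0.2198] rot [-0.0002 -0.0001 -0.0005]
```

```bash

python3 -m crank '[{"dp":[0.002,0.003,0.055],"delta_rot":[0,0,0],"fingers":1},{"dp":[0,0,0.055],"delta_rot":[0,0,0],"fingers":1},{"dp":[0,0,0.055],"delta_rot":[0,0,0],"fingers":1},{"dp":[0,0,0.055],"delta_rot":[0,0,0],"fingers":1},{"dp":[0,0,0],"delta_rot":[0,0,0],"fingers":1},{"dp":[0,0,0],"delta_rot":[0,0,0],"fingers":1},{"dp":[0,0,0],"delta_rot":[0,0,0],"fingers":1}]'
python3 -m crank '[{"dp":[0,0,0],"delta_rot":[0,0,0],"fingers":-1},{"dp":[0,0,0],"delta_rot":[0,0,0],"fingers":-1},{"dp":[0,0,0],"delta_rot":[0,0,0],"fingers":-1},{"dp":[0,0,0],"delta_rot":[0,0,0],"fingers":-1},{"dp":[0,0,0],"delta_rot":[0,0,0],"fingers":-1},{"dp":[0,0,0],"delta_rot":[0,0,0],"fingers":-1},{"dp":[0,0,0],"delta_rot":[0,0,0],"fingers":-1},{"dp":[0,0,0],"delta_rot":[0,0,0],"fingers":-1},{"dp":[0,0,0],"delta_rot":[0,0,0],"fingers":-1},{"dp":[0,0,0],"delta_rot":[0,0,0],"fingers":-1}]' 60
python3 -m crank '[{"dp":[0,0,-0.01],"delta_rot":[0,0,0],"fingers":-1},{"dp":[0,0,-0.01],"delta_rot":[0,0,0],"fingers":-1},{"dp":[0,0,0],"delta_rot":[0,0,0],"fingers":-1},{"dp":[0,0,0],"delta_rot":[0,0,0],"fingers":-1},{"dp":[0,0,0],"delta_rot":[0,0,0],"fingers":-1},{"dp":[0,0,0],"delta_rot":[0,0,0],"fingers":-1}]'
python3 - <<'E'
from h import *; from station import manip; np.set_printoptions(precision=4,suppress=True)
go(manip,.57,-.268,.145,1.65)
go(manip,.615,.2945,.145,1.498)
E
```

```text
t: 9.17
tcp_pos: [0.6163, 0.0476, 0.1365]
tool_rot: [0.641, 0.768, 0.0, 0.001]
force: [-0.1, 0.1, 0.9]
finger_gap: 1.001
gripper_force: 0.0
t: 10.0
tcp_pos: [0.6164, 0.0466, 0.1357]
tool_rot: [0.641, 0.767, 0.0, 0.0]
force: [0.8, 0.6, 2.5]
finger_gap: 0.128
gripper_force: 62.6
t: 10.5
tcp_pos: [0.6157, 0.0467, 0.1451]
tool_rot: [0.641, 0.767, -0.0, -0.0]
force: [0.2, 0.3, -2.6]
finger_gap: 0.124
gripper_force: 62.0
t 10.50 tcp [0.6157 0.0467 0.1451] F [ 0.2089  0.3239 -2.6429] gap 0.124 dp [-0.6031 -0.2017  0.0003] rot [-0.0001 -0.      0.0158]
t 10.50 tcp [0.6157 0.0467 0.1451] F [ 0.2089  0.3239 -2.6429] gap 0.124 dp [0.488  0.0868 0.0003] rot [-0.0001 -0.      0.04  ]
```

This one weighs about 2.6 N: hollow, so it goes to the yellow dock.

```bash

python3 -m crank '[{"dp":[-0.03,-0.01,0],"delta_rot":[0,0,0],"fingers":-1},{"dp":[-0.056,-0.0187,0],"delta_rot":[0,0,0],"fingers":-1},{"dp":[-0.056,-0.0187,0],"delta_rot":[0,0,0],"fingers":-1},{"dp":[-0.056,-0.0187,0],"delta_rot":[0,0,0],"fingers":-1},{"dp":[-0.056,-0.0187,0],"delta_rot":[0,0,0],"fingers":-1},{"dp":[-0.056,-0.0187,0],"delta_rot":[0,0,0],"fingers":-1},{"dp":[-0.056,-0.0187,0],"delta_rot":[0,0,0],"fingers":-1},{"dp":[-0.056,-0.0187,0],"delta_rot":[0,0,0],"fingers":-1},{"dp":[-0.056,-0.0187,0],"delta_rot":[0,0,0],"fingers":-1},{"dp":[-0.056,-0.0187,0],"delta_rot":[0,0,0],"fingers":-1},{"dp":[-0.04,-0.0134,0],"delta_rot":[0,0,0],"fingers":-1},{"dp":[-0.029,-0.01,0],"delta_rot":[0,0,0.0158],"fingers":-1}]'
python3 -m crank '[{"dp":[0,0,0],"delta_rot":[0,0,0],"fingers":-1},{"dp":[0,0,0],"delta_rot":[0,0,0],"fingers":-1},{"dp":[0,0,0],"delta_rot":[0,0,0],"fingers":-1}]'
```

```text
t: 11.5
tcp_pos: [0.5698, -0.2707, 0.1452]
tool_rot: [0.68, 0.733, -0.0, 0.0]
force: [0.4, 0.4, -2.3]
finger_gap: 0.127
gripper_force: 61.9
t: 11.75
tcp_pos: [0.5699, -0.267, 0.145]
tool_rot: [0.678, 0.735, 0.0, -0.001]
force: [0.0, 0.3, -2.9]
finger_gap: 0.128
gripper_force: 61.9
```

```bash

python3 -m crank '[{"dp":[0,0,0.0064],"delta_rot":[0,0,0],"fingers":-1},{"dp":[0,0,0.0064],"delta_rot":[0,0,0],"fingers":-1},{"dp":[0,0,0.006],"delta_rot":[0,0,0],"fingers":-1},{"dp":[0,0,0],"delta_rot":[0,0,0],"fingers":-1},{"dp":[0,0,0],"delta_rot":[0,0,0],"fingers":-1},{"dp":[0,0,0],"delta_rot":[0,0,0],"fingers":-1}]'
python3 -m crank '[{"dp":[0,0,0],"delta_rot":[0,0,0],"fingers":1},{"dp":[0,0,0],"delta_rot":[0,0,0],"fingers":1},{"dp":[0,0,0],"delta_rot":[0,0,0],"fingers":1},{"dp":[0,0,0],"delta_rot":[0,0,0],"fingers":1},{"dp":[0,0,0],"delta_rot":[0,0,0],"fingers":1},{"dp":[0,0,0],"delta_rot":[0,0,0],"fingers":1},{"dp":[0,0,0],"delta_rot":[0,0,0],"fingers":1},{"dp":[0,0,0],"delta_rot":[0,0,0],"fingers":1}]'
python3 -m crank '[{"dp":[0,0,-0.04],"delta_rot":[0,0,0],"fingers":1},{"dp":[0,0,-0.07],"delta_rot":[0,0,0],"fingers":1},{"dp":[0,0,-0.07],"delta_rot":[0,0,0],"fingers":1},{"dp":[0,0,-0.07],"delta_rot":[0,0,0],"fingers":1},{"dp":[-0.06,-0.03,0],"delta_rot":[0,0,0],"fingers":1},{"dp":[-0.06,-0.03,0],"delta_rot":[0,0,0],"fingers":1},{"dp":[-0.06,-0.03,0],"delta_rot":[0,0,0],"fingers":1},{"dp":[-0.06,-0.03,0],"delta_rot":[0,0,0],"fingers":1},{"dp":[-0.06,-0.03,0],"delta_rot":[0,0,0],"fingers":1},{"dp":[-0.06,-0.03,0],"delta_rot":[0,0,0],"fingers":1},{"dp":[-0.06,-0.03,0],"delta_rot":[0,0,0],"fingers":1},{"dp":[-0.06,-0.03,0],"delta_rot":[0,0,0],"fingers":1}]'
python3 - <<'E'
from h import *; from station import manip; np.set_printoptions(precision=3,suppress=True)
im,d=manip.snapshot('top'); cv2.imwrite('pics/top1.png',im[...,::-1]); c=manip.camera_model('top')
im[:, :110]=0; im[:100]=0; im[290:]=0
for r in rects(im,c,(100,120,60),(125,255,255),.051,200,3,9):
    print(r)
    for n,o,a in (('red',(.553,.299),-.073),('yel',(.57,-.268),.079)):
        print(n,R.from_euler('z',-a).apply([*(r[1]-o),0])[:2],r[3]-a)
E
```

```text
t: 12.25
tcp_pos: [0.5703, -0.2677, 0.1358]
tool_rot: [0.678, 0.735, -0.0, -0.0]
force: [0.2, 0.3, -2.7]
finger_gap: 0.125
gripper_force: 61.9
t: 12.92
tcp_pos: [0.5703, -0.2681, 0.136]
tool_rot: [0.679, 0.735, 0.0, 0.0]
force: [0.3, -0.4, -1.2]
finger_gap: 1.004
gripper_force: 0.0
t: 13.92
tcp_pos: [0.4688, -0.5181, 0.2609]
tool_rot: [0.679, 0.735, 0.0, -0.0]
force: [0.1, -0.2, 0.2]
finger_gap: 1.003
gripper_force: 0.0
(array([223.752, 194.925]), array([0.49 , 0.302]), array([ 52.131, 116.309]), np.float32(-0.077047914))
red [-0.063 -0.001] -0.0040479153
yel [-0.035  0.575] -0.15604791
```

View pics/top1.png

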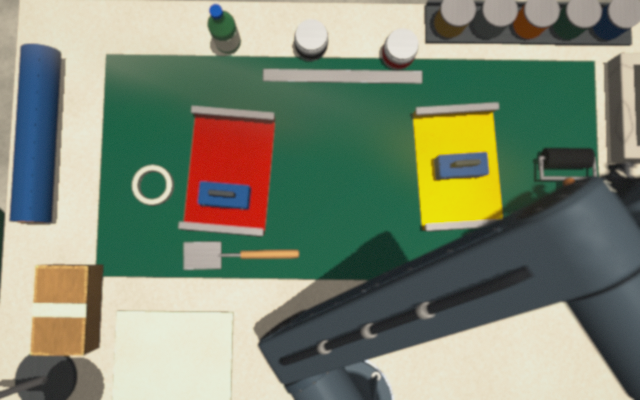

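The solid block is in the red dock at (224,195), and measures well within limits. The hollow block stands centred and aligned in the yellow dock at (462,165). The mask missed that one, so this is by eye. The tape and knife are where they were.

```bash
python3 -m crank '[{"dp":[0,0,0],"delta_rot":[0,0,0],"fingers":1},{"dp":[0,0,0],"delta_rot":[0,0,0],"fingers":1},{"dp":[0,0,0],"delta_rot":[0,0,0],"fingers":1}]' | head -2; python3 -c "
from station import manip; print(manip.sign_off())"
```

```text
t: 14.22
tcp_pos: [0.4699, -0.5156, 0.2607]
the job is handed in; nothing more can be done
None
```

I put the solid block (about 8 N) in the red dock and the hollow one (about 2.6 N) in the yellow dock, then handed the job in at 14.2 s; no verdict came back, and the hollow block's final position was checked by eye only.

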